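# Rinse a tumbler on the sprung cup rinser

### The arm

A 6-joint arm with a two-finger parallel gripper is mounted at the origin on the work surface. World frame = base frame: x ahead of the robot, y to its left, z up, the work surface at z = 0. Lengths are in m, angles in degrees, forces in N, time in s.
With the tool pointing down it reaches from about 0.25 to 0.725 m from the base axis. Payload 9.7 kg.
Tool frame: the origin (TCP) lies between the finger pads; the fingertips stand 25 mm ahead of it and the grasp point (between the pads) lies 6 mm ahead of it; z points along the fingers, y is the line along which they close (so a half turn about z gives the same grasp; the last joint's range is limited). The gripper opens to 85 mm and grips with 20 to 120 N. Pads are 22 mm wide; open, the fingers measure 114 mm over their backs; the gripper's body (76 mm by 85 mm) begins 54 mm behind the grasp point. The pads swing forward as they close: fully open they stand 13 mm farther back than shut.
Start: joints at [-76.776, 4.979, 10.078, 95.1, 0, 90], TCP at [0.126, -0.535, 0.256] pointing down, gripper open.
Joint ranges: [-179.16, 179.16], [-48.56, 103.87], [-65.8, 70.77], [-126.05, 130.52], [-82.76, 87.17], [-180, 180]. Speed limits (degrees/s): [127.2, 127.2, 147.25, 180, 180, 180].

### API

Orientations are given as [roll, pitch, yaw] about the fixed x, y, z axes, in that order (R = Rz(yaw) Ry(pitch) Rx(roll)).
In Python, from workcell import bot gives the robot as it stands.
- The arm moves only by the shell command python3 drive.py FILE [FORCE], which reads ROWS from the file FILE. ROWS is a JSON list of rows, 1 to 5 of them, each an object with the fields pos (a list: dx, dy, dz in normalised numbers (1 is 0.5 m)), rz (a turn about the tool's z in a scale on which 1.0 is 90 degrees), jaw (the finger opening in m); a field left out counts as zero (the opening has to be given); each row is the pose to reach, as a shift and turn from the pose commanded when the command began, along the tool's axes at that moment; what a row does not reach only later rows make up. A row lasts 1/12 s, in which the tool goes at most 0.0417 m and 7.16 degrees, less where a joint would pass 70% of its speed; a pose out of reach is approached as far as the arm can. The fingers move at their own pace and stop on an object; FORCE is the grip in N (left out, the last holds). Time passes only in rows, so rows that do not move let the fingers close. It prints the time, the measured TCP pose, the force, the opening and the grip force at its end. A shift or turn number past 1, either way, is cut back to 1. Input that does not fit is refused with a message, and nothing moves.
- bot.get_obs(): the state, without advancing time (a new reading comes with each control period).
- bot.camera(name): name is "scene" or "top" or "wrist"; returns the picture (384x512x3 uint8, blue, green, red); there is no depth.
- bot.camera_info(name): a dict with "mtx" (3x3 intrinsics, pixels), "extrinsics" (4x4, takes a point from camera to world coordinates). Camera axes: x right, y down, z forward; pixel columns grow to the right and rows downward; lengths in m; the calibration is good to about 2 mm. A picture is of the moment at which its call begins: read the wrist's pose just before it. camera_info takes no time and is no camera call; for the wrist camera it gives the pose at the moment of the call.
- bot.job_done(): hands the job in; it is judged then, once.
The state is a dict: "time": time; "q": joint angles; "qd": joint speeds; "joint_efforts": joint torques, N m; "ee_pos": TCP position; "tcp_rot": TCP orientation; "wrist_force": force on the tool from outside, world axes, zero at the start; "torque": the same for the moment, N m; "opening": finger opening in m; "grasp_force": force on a finger pad.
Only numpy, scipy, OpenCV 4.12 (cv2) and the standard library are available. Lean on these libraries where they do the work, as an engineer would, in place of code of your own. Each camera call takes 0.05 s, during which the arm holds its last target. There are 200 camera calls.

### The job

Rinse the tall steel tumbler: holding it mouth down in the gripper, press its rim squarely onto the middle of the rinser's sprung star until the star is fully down, and keep it down for at least one second. Then stand the tumbler, still mouth down, in the free space on the slatted drip tray next to the mug and let go of it. Keep the tumbler mouth down all along, and leave the short cup, the jar and the mug where they are.

Things in the scene. Friction and masses are not known exactly. Their poses are not given: they have to be found in the camera images.
- tumbler: Tall steel tumbler standing mouth down on the counter, 130 mm tall, empty, 0.15 to 0.26 kg. A straight round wall 58 mm in diameter, flaring to a 64 mm rim over the lowest 8 mm; wall 4 mm thick. Origin: centre of the mouth, level with the rim's lower edge; z points up to the closed end (at z = 130 mm) while it stands mouth down. It is round: yaw does not matter.
- rinser: Cup rinser fixed to the counter: a square open steel basin 180 x 180 mm with walls 34 mm high and a six-armed black star in its middle. Origin: centre of its underside on the counter, z up.
- star_top (a point): Centre of the star's upper face, moving with the star: 54 mm above the counter when released, 38 mm when fully down (still 4 mm above the basin's walls). The star is 110 mm across, its arms 12 mm wide; a small nozzle, 18 mm in diameter, stands 10 mm up from the centre and goes inside the tumbler's mouth.
- star (a joint): How far the star is pressed down, in m: 0 released, 0.016 against its stop. It slides straight down on a spring that needs about 5 N to start and 15 N at the stop, and comes back up when released (the tumbler's weight alone does not move it). Counts as fully down from 0.0135.
- tray: Drip tray fixed to the counter, 250 mm (its x) by 150 mm (its y). Steel slats across it make a standing surface 18 mm above the counter. Origin: centre of its underside, x along its length, z up. The mug stands on its +x half, the -x half is free.
- mug: White mug standing mouth down on the tray, 72 mm in diameter, 85 mm tall, with a handle reaching 60 mm from its axis on its own +y side. Origin: centre of its mouth, on the slats. To be left alone.
- short_cup: Steel cup of the same diameter as the tumbler but only 75 mm tall, standing mouth down on the counter. Origin: centre of its mouth, z up. To be left alone.
- jar: Amber glass jar with a steel cap, 66 mm in diameter, 115 mm tall, standing on the counter. Origin: centre of its underside, z up. To be left alone.

How it is judged (in metres and radians):
On the way:
1. the held tumbler, mouth down and centred, presses the star fully down for a second (value of joint star above 0.0135 m and horizontal distance between tumbler and star_top below 0.02 m and angle between tumbler's own z axis and vertical below 0.15 rad and contact force between tumbler and rinser above 5 N and contact force between the fingers and tumbler above 1 N and z of the grasp point in the frame of tumbler below 0.14 m), for 1 s.
At the end, for the whole second after the job is handed in: Tumbler released, at rest, mouth down (0.1 rad) on the slats (height 5 mm), its axis within 105 mm along and 55 mm across of the tray's centre; star back up (under 3 mm down); short cup, jar and mug within 30 mm of their starts (x of tumbler in the frame of tray between -0.105 and 0.105 m and y of tumbler in the frame of tray between -0.055 and 0.055 m and z of tumbler in the frame of tray between 0.013 and 0.023 m and angle between tumbler's own z axis and vertical below 0.1 rad and linear speed of tumbler below 0.02 m/s and value of joint star below 0.003 m and distance of each of short_cup, jar, mug from where it was at the start of the episode below 0.03 m); the robot touches nothing.
It fails at once if the tumbler is tipped by more than 0.6 rad (angle between tumbler's own z axis and vertical above 0.6 rad).
It fails at once if the short cup, the jar or the mug is moved by more than 30 mm or tipped by more than 0.4 rad (distance of any of short_cup, jar, mug from where it was at the start of the episode above 0.03 m or angle between any of short_cup, jar, mug's own z axis and vertical above 0.4 rad).
It also fails if it takes over 51 s, if anything falls off the work surface, if the arm or the gripper's body presses on something with over 40 N, if the wrist force passes 120 N, or if a joint passes its speed limit or range.

## Working session

There is one attempt and no reset: what is moved stays moved. The work goes in short steps, Python scripts to look and compute and a shell command to move; the robot and the scene stay as the last step left them, time stands still between calls to the robot, and variables do not carry over. Pictures are saved under pics/ and viewed, at most 10 in all, crops included, and the job is handed in when it is done.

```bash
ls; mkdir -p pics; python3 - <<'E'
from workcell import bot
import cv2
for n in("scene","top"):
    cv2.imwrite(f"pics/{n}0.png",bot.camera(n)); i=bot.camera_info(n); print(n,i["mtx"],i["extrinsics"])
o=bot.get_obs(); print(o["time"],o["ee_pos"],o["tcp_rot"],o["opening"])
E
```

```text
drive.py
pics
workcell.py
scene [[451.66926055   0.         252.28595607]
 [  0.         451.66926055 196.023324  ]
 [  0.           0.           1.        ]] [[-0.58447434  0.4743721  -0.6583015   1.32445782]
 [ 0.81122553  0.32421857 -0.48661634  0.56272913]
 [-0.01740364 -0.81844574 -0.57432019  0.72677579]
 [ 0.          0.          0.          1.        ]]
top [[432.37166946   0.         248.57093592]
 [  0.         432.37166946 191.4169818 ]
 [  0.           0.           1.        ]] [[ 0.02744977 -0.99756986  0.06403809  0.48973596]
 [-0.99949913 -0.02638074  0.01748007 -0.01110241]
 [-0.01574822 -0.06448584 -0.99779435  1.22923622]
 [ 0.          0.          0.          1.        ]]
0.1 [ 0.1257783  -0.53524713  0.25567907] [-1.79933928e+02 -6.49849263e-04  1.32260654e+01] 0.08540609507438858
```

View pics/top0.png

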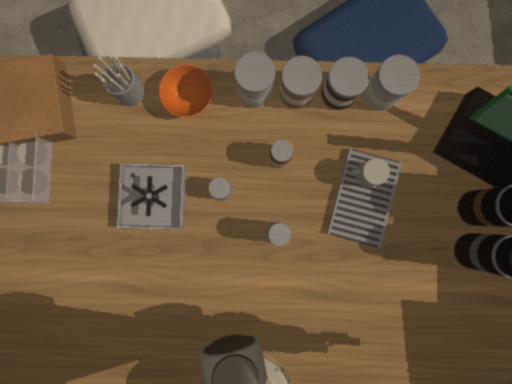

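View pics/scene0.png

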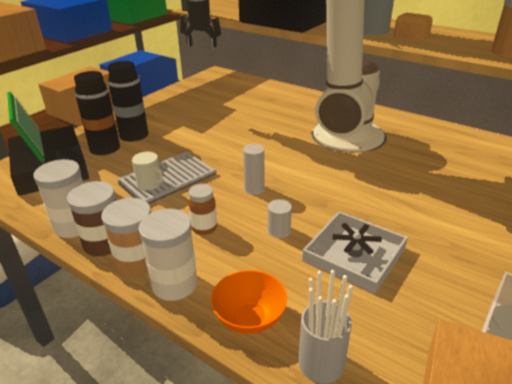

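The top view shows the tumbler's closed end at about (280,234), the short cup at (219,188), the jar at (281,152), the star at (150,196), the mug at (376,172) and the tray from (350,150) to (380,245). I'll refine these on an enlarged crop.

```bash
cat > h.py <<'E'
import numpy as np
from workcell import bot
def ray(n,u,v,z,info=None):
    i=info or bot.camera_info(n); T=np.array(i["extrinsics"]); d=T[:3,:3]@np.linalg.inv(i["mtx"])@[u,v,1]
    return T[:3,3]+d*(z-T[2,3])/d[2]
def proj(n,p,info=None):
    i=info or bot.camera_info(n); T=np.array(i["extrinsics"]); c=np.array(i["mtx"])@(T[:3,:3].T@(np.array(p)-T[:3,3])); return c[:2]/c[2]
E
python3 - <<'E'
from h import *
import cv2
im=cv2.imread("pics/top0.png")[135:260,110:410]
big=cv2.resize(im,None,fx=2.6,fy=2.6,interpolation=cv2.INTER_CUBIC)
cv2.imwrite("pics/crop.png",big); print(big.shape)
for n,u,v,z in [("tumbler",280,234,.13),("short",219,188,.075),("jar",281,152,.115),("star",150,196,.064),("mug",376,172,.103),("t1",350,150,.018),("t2",400,160,.018),("t3",380,245,.018),("t4",330,235,.018),("r1",119,164,.034),("r2",184,164,.034),("r3",184,229,.034),("r4",118,229,.034)]: print(n,ray("top",u,v,z).round(4))
print(ray("scene",254,150,.13))
E
```

```text
(325, 780, 3)
tumbler [ 0.4545 -0.0743  0.13  ]
short [0.5709 0.0886 0.075 ]
jar [ 0.6659 -0.0729  0.115 ]
star [0.545  0.2759 0.064 ]
mug [ 0.6215 -0.322   0.103 ]
t1 [ 0.6918 -0.2721  0.018 ]
t2 [ 0.667  -0.4122  0.018 ]
t3 [ 0.4283 -0.3582  0.018 ]
t4 [ 0.452  -0.2196  0.018 ]
r1 [0.6336 0.374  0.034 ]
r2 [0.6383 0.192  0.034 ]
r3 [0.4578 0.1853 0.034 ]
r4 [0.4527 0.3683 0.034 ]
[ 0.46287538 -0.06514356  0.13      ]
```

View pics/crop.png

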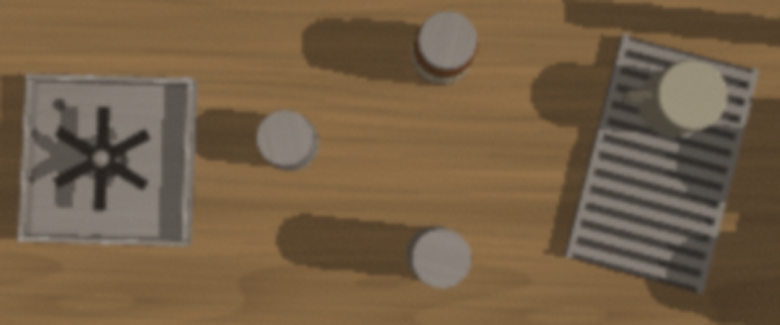

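The crop agrees with those positions: tumbler top at crop (441,257), star nozzle at (102,157), mug at (693,95) with its handle on the left. That gives these world positions:
- tumbler (0.456, -0.073)
- star (0.546, 0.279)
- tray centre (0.560, -0.3155), with the free half near (0.492, -0.300)

I'll move over the tumbler now.

Careful with the scale: shifts go in shares of 0.5 m and turns go in shares of 90 degrees. That gives: 0.14 m / 0.5 = 0.28, -0.123 m / 0.5 = -0.246.

```bash
echo '[{"pos":[0.04, -0.035, 0], "jaw":0.085}, {"pos":[0.1, -0.088, 0], "jaw":0.085}, {"pos":[0.16, -0.14, 0], "jaw":0.085}, {"pos":[0.22, -0.192, 0], "jaw":0.085}, {"pos":[0.28, -0.246, 0], "jaw":0.085}]' > next.json && python3 drive.py next.json; echo '[{"pos":[0.06, -0.052, 0], "jaw":0.085}, {"pos":[0.12, -0.104, 0], "jaw":0.085}, {"pos":[0.18, -0.158, 0], "jaw":0.085}, {"pos":[0.24, -0.21, 0], "jaw":0.085}, {"pos":[0.3, -0.262, 0], "jaw":0.085}]' > next.json && python3 drive.py next.json; echo '[{"pos":[0.06, -0.052, 0], "jaw":0.085}, {"pos":[0.12, -0.104, 0], "jaw":0.085}, {"pos":[0.18, -0.158, 0], "jaw":0.085}, {"pos":[0.276, -0.242, 0], "jaw":0.085}, {"pos":[0.276, -0.242, 0], "jaw":0.085}]' > next.json && python3 drive.py next.json
python3 - <<'E'
from h import *
import cv2
o=bot.get_obs(); print(o["time"],o["ee_pos"],o["tcp_rot"])
i=bot.camera_info("wrist"); im=bot.camera("wrist"); 
for p in [(.456,-.073,.13),(.4515,-.073,.13)]: 
    u=proj("wrist",p,i); print(u); cv2.circle(im,tuple(int(x) for x in u),3,(0,0,255),-1)
cv2.imwrite("pics/w1.png",im)
for p in [(.456,-.073,.13),(.546,.279,.064),(.571,.0886,.075)]: print(p,proj("scene",p))
E
```

```text
time: 0.52
ee_pos: [0.2344, -0.3821, 0.2558]
tcp_rot: [-180.0, 0.0, 13.2]
wrist_force: [1.1, -0.5, 0.6]
opening: 0.0848
grasp_force: 0.0
time: 0.93
ee_pos: [0.3505, -0.22, 0.2562]
tcp_rot: [180.0, -0.0, 13.2]
wrist_force: [1.8, -0.9, -0.2]
opening: 0.0852
grasp_force: 0.0
time: 1.35
ee_pos: [0.4581, -0.0692, 0.2558]
tcp_rot: [-180.0, -0.0, 13.3]
wrist_force: [-0.5, -0.6, -0.1]
opening: 0.085
grasp_force: 0.0
1.35 [ 0.45814827 -0.06921256  0.25576853] [-1.79956953e+02 -1.12646825e-03  1.33437107e+01]
[255.0343318 200.3322601]
[253.90160713 204.86029517]
(0.456, -0.073, 0.13) [253.11919796 148.17016977]
(0.546, 0.279, 0.064) [355.81303341 231.58012725]
(0.571, 0.0886, 0.075) [279.80921516 205.17210535]
```

View pics/w1.png

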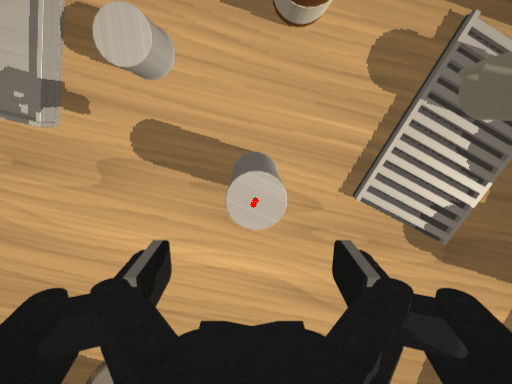

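The wrist picture puts the closed end at about (257,200), right on the projected estimate of (255,200). I'll descend and grip.

Converted, 0.12 m / 0.5 = 0.24, 0.04 m / 0.5 = 0.08.

```bash
echo '[{"pos":[-0.006, 0.011, 0.02], "jaw":0.085}, {"pos":[-0.006, 0.011, 0.08], "jaw":0.085}, {"pos":[-0.006, 0.011, 0.14], "jaw":0.085}, {"pos":[-0.006, 0.011, 0.2], "jaw":0.085}, {"pos":[-0.006, 0.011, 0.24], "jaw":0.085}]' > next.json && python3 drive.py next.json; echo '[{"pos":[0, 0, 0.03], "jaw":0.085}, {"pos":[0, 0, 0.06], "jaw":0.085}, {"pos":[0, 0, 0.07], "jaw":0.085}, {"pos":[0, 0, 0.07], "jaw":0.085}, {"pos":[0, 0, 0.07], "jaw":0.085}]' > next.json && python3 drive.py next.json ; echo '[{"jaw":0.04}, {"jaw":0.04}, {"jaw":0.04}, {"jaw":0.04}, {"jaw":0.04}]' > next.json && python3 drive.py next.json 60; echo '[{"jaw":0.04}, {"jaw":0.04}, {"jaw":0.04}, {"jaw":0.04}, {"jaw":0.04}]' > next.json && python3 drive.py next.json 60
```

```text
time: 1.82
ee_pos: [0.4533, -0.0792, 0.1327]
tcp_rot: [-179.9, 0.2, 13.2]
wrist_force: [0.4, 1.4, 0.1]
opening: 0.0852
grasp_force: 0.0
time: 2.23
ee_pos: [0.4547, -0.079, 0.1015]
tcp_rot: [180.0, 0.0, 13.2]
wrist_force: [0.0, -0.2, -0.0]
opening: 0.0852
grasp_force: 0.0
time: 2.65
ee_pos: [0.4556, -0.0783, 0.1027]
tcp_rot: [180.0, -0.1, 13.2]
wrist_force: [-1.4, 2.4, 6.7]
opening: 0.0578
grasp_force: 62.3
time: 3.07
ee_pos: [0.4556, -0.0783, 0.1027]
tcp_rot: [180.0, -0.1, 13.2]
wrist_force: [-2.0, 2.5, 6.5]
opening: 0.0575
grasp_force: 62.3
```

Converted, -0.11 m / 0.5 = -0.22, -0.09 m / 0.5 = -0.18.

```bash
echo '[{"pos":[0, 0, -0.02], "jaw":0.04}, {"pos":[0, 0, -0.07], "jaw":0.04}, {"pos":[0, 0, -0.13], "jaw":0.04}, {"pos":[0, 0, -0.18], "jaw":0.04}, {"pos":[0, 0, -0.22], "jaw":0.04}]' > next.json && python3 drive.py next.json; echo '[{"pos":[0.016, -0.03, 0], "jaw":0.04}, {"pos":[0.04, -0.076, 0], "jaw":0.04}, {"pos":[0.066, -0.126, 0], "jaw":0.04}, {"pos":[0.092, -0.176, 0], "jaw":0.04}, {"pos":[0.118, -0.226, 0], "jaw":0.04}]' > next.json && python3 drive.py next.json; echo '[{"pos":[0.026, -0.05, 0], "jaw":0.04}, {"pos":[0.052, -0.1, 0], "jaw":0.04}, {"pos":[0.078, -0.15, 0], "jaw":0.04}, {"pos":[0.104, -0.2, 0], "jaw":0.04}, {"pos":[0.13, -0.25, 0], "jaw":0.04}]' > next.json && python3 drive.py next.json;  echo '[{"pos":[0.026, -0.05, 0], "jaw":0.04}, {"pos":[0.052, -0.1, 0], "jaw":0.04}, {"pos":[0.074, -0.144, 0], "jaw":0.04}, {"pos":[0.09, -0.172, 0], "jaw":0.04}, {"pos":[0.092, -0.178, 0], "jaw":0.04}]' > next.json && python3 drive.py next.json
echo '[{"jaw":0.04}, {"jaw":0.04}, {"jaw":0.04}]' > next.json && python3 drive.py next.json
python3 - <<'E'
from h import *
import cv2
i=bot.camera_info("wrist"); im=bot.camera("wrist"); cv2.imwrite("pics/w2.png",im); cv2.imwrite("pics/s2.png",bot.camera("scene"))
o=bot.get_obs();print(o["time"],o["ee_pos"])
s=cv2.imread("pics/s2.png")[110:310,240:440]
cv2.imwrite("pics/b2.png",cv2.hconcat([cv2.resize(s,(384,384)),cv2.resize(im,(400,384))]))
E
```

```text
time: 3.48
ee_pos: [0.4552, -0.0786, 0.2143]
tcp_rot: [179.9, -0.1, 13.2]
wrist_force: [1.1, 0.3, -2.3]
opening: 0.0574
grasp_force: 63.8
time: 3.9
ee_pos: [0.4868, 0.0462, 0.2122]
tcp_rot: [180.0, -0.0, 13.2]
wrist_force: [0.9, -0.7, -0.7]
opening: 0.0573
grasp_force: 63.8
time: 4.32
ee_pos: [0.5289, 0.1545, 0.212]
tcp_rot: [-178.8, -0.0, 15.8]
wrist_force: [0.8, -1.4, -1.1]
opening: 0.0577
grasp_force: 63.8
time: 4.73
ee_pos: [0.5637, 0.2106, 0.2132]
tcp_rot: [-177.2, 0.1, 19.3]
wrist_force: [0.3, 1.2, -1.7]
opening: 0.0574
grasp_force: 63.8
time: 4.98
ee_pos: [0.5627, 0.2092, 0.2134]
tcp_rot: [-177.2, 0.1, 19.2]
wrist_force: [-0.6, -0.2, -1.1]
opening: 0.0575
grasp_force: 63.8
5.0833 [0.56276487 0.20917409 0.2134398 ]
```

View pics/b2.png

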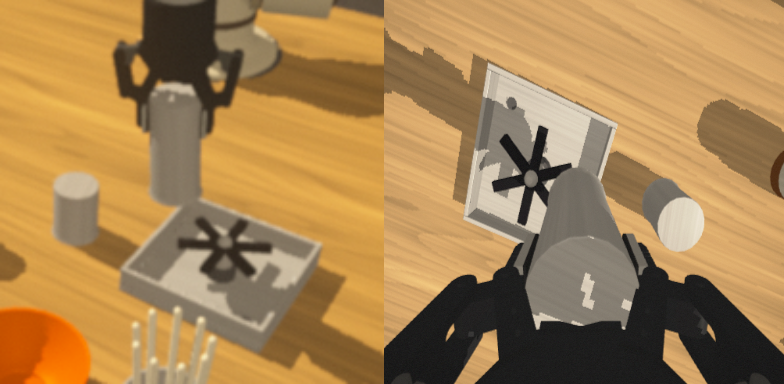

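The tumbler is upright in the grip and the star is clear, at about (530,180) in the wrist half. But the tool yaw drifted, which suggests the last joint is at its limit, so I'll check the joints.

Converted, -20 degrees / 90 = -0.2222.

```bash
python3 -c "
from h import *
o=bot.get_obs();print(o['q'])"; echo '[{"rz":-0.0556, "jaw":0.04}, {"rz":-0.1111, "jaw":0.04}, {"rz":-0.1778, "jaw":0.04}, {"rz":-0.2222, "jaw":0.04}, {"rz":-0.2222, "jaw":0.04}]' > next.json && python3 drive.py next.json;python3 -c "
from h import *
o=bot.get_obs();print(o['q'],o['tcp_rot'])"
```

```text
[ 19.18747546  11.34038986  12.38323494  91.10169035   2.77677703
 179.94342893]
time: 5.5
ee_pos: [0.5628, 0.2093, 0.2133]
tcp_rot: [-177.4, -0.9, 39.4]
wrist_force: [1.1, -0.1, -2.5]
opening: 0.0577
grasp_force: 63.8
[ 19.19178829  11.35439384  12.38633613  91.09343787   2.77808337
 159.76224391] [-177.37192353   -0.90294621   39.40734073]
```

The limit is confirmed (joint 6 was at 180°). Turning the yaw freed it, leaving a 2.8° tilt that is well inside the 0.15 rad tolerance. I'll work out the rest from the mouth point, 0.103 m along the tool's z.

```bash
cat >> h.py <<'E'
from scipy.spatial.transform import Rotation as Ro
def togo(target,L=0.1027):
    o=bot.get_obs(); R=Ro.from_euler("xyz",o["tcp_rot"],degrees=True).as_matrix()
    m=np.array(o["ee_pos"])+R[:,2]*L
    print("t",o["time"],"mouth",m.round(4),"tool shift",(R.T@(np.array(target)-m)).round(4),"tilt",np.degrees(np.arccos(-R[2,2])).round(2),"F",o["wrist_force"].round(1),"q6",o["q"][5].round(1))
E
python3 -c "
from h import *
togo([.546,.279,.085])"
```

```text
t 5.5 mouth [0.5611 0.2139 0.1107] tool shift [ 0.0292 -0.0586  0.0289] tilt 2.78 F [ 1.1 -0.1 -2.5] q6 159.8
```

Converted, -0.0586 m / 0.5 = -0.1172, -0.046 m / 0.5 = -0.092.

```bash
echo '[{"pos":[0.012, -0.024, 0], "jaw":0.04}, {"pos":[0.03, -0.06, 0], "jaw":0.04}, {"pos":[0.046, -0.092, 0.02], "jaw":0.04}, {"pos":[0.058, -0.1172, 0.04], "jaw":0.04}, {"pos":[0.058, -0.1172, 0.058], "jaw":0.04}]' > next.json && python3 drive.py next.json; echo '[{"jaw":0.04}, {"jaw":0.04}]' > next.json && python3 drive.py next.json
python3 -c "
from h import *
import cv2
togo([.546,.279,.054])
im=bot.camera('scene')[130:290,260:460];w=bot.camera('wrist')
cv2.imwrite('pics/s3.png',cv2.hconcat([cv2.resize(im,(400,320)),cv2.resize(w,(400,320))]))"
```

```text
time: 5.92
ee_pos: [0.5469, 0.2771, 0.1865]
tcp_rot: [-177.3, -0.9, 39.3]
wrist_force: [0.5, 0.3, -1.4]
opening: 0.0583
grasp_force: 63.8
time: 6.08
ee_pos: [0.5474, 0.2743, 0.1864]
tcp_rot: [-177.3, -0.8, 39.2]
wrist_force: [0.1, 0.2, -1.1]
opening: 0.0572
grasp_force: 63.7
t 6.0833 mouth [0.5455 0.2789 0.0838] tool shift [0.0001 0.0016 0.0298] tilt 2.76 F [ 0.1  0.2 -1.1] q6 166.2
```

View pics/s3.png

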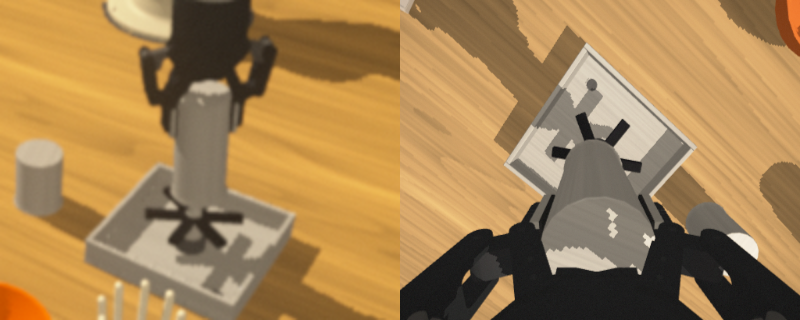

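The tumbler hangs centred above the star, with the arms showing evenly around it at about (598,145) in the wrist half. Pressing down now.

Converted, 0.026 m / 0.5 = 0.052, 0.023 m / 0.5 = 0.046.

```bash
echo '[{"pos":[0, 0.002, 0.012], "jaw":0.04}, {"pos":[0, 0.002, 0.024], "jaw":0.04}, {"pos":[0, 0.002, 0.036], "jaw":0.04}, {"pos":[0, 0.002, 0.046], "jaw":0.04}, {"pos":[0, 0.002, 0.052], "jaw":0.04}]' > next.json && python3 drive.py next.json 90; echo '[{"pos":[0, 0, 0.008], "jaw":0.04}, {"pos":[0, 0, 0.016], "jaw":0.04}, {"pos":[0, 0, 0.024], "jaw":0.04}, {"pos":[0, 0, 0.03], "jaw":0.04}, {"pos":[0, 0, 0.034], "jaw":0.04}]' > next.json && python3 drive.py next.json; echo '[{"pos":[0, 0, 0.002], "jaw":0.04}, {"pos":[0, 0, 0.004], "jaw":0.04}, {"pos":[0, 0, 0.004], "jaw":0.04}, {"pos":[0, 0, 0.004], "jaw":0.04}]' > next.json && python3 drive.py next.json; python3 -c "
from h import *
togo([.546,.279,.038])"
```

```text
time: 6.6
ee_pos: [0.5478, 0.2748, 0.1601]
tcp_rot: [-177.3, -0.8, 39.2]
wrist_force: [-0.0, 0.2, -1.5]
opening: 0.0568
grasp_force: 94.6
time: 7.02
ee_pos: [0.5483, 0.2756, 0.1455]
tcp_rot: [-177.4, -1.0, 39.2]
wrist_force: [-0.4, -3.1, 10.0]
opening: 0.057
grasp_force: 94.3
time: 7.35
ee_pos: [0.5483, 0.2758, 0.144]
tcp_rot: [-177.5, -1.0, 39.2]
wrist_force: [-1.6, -2.7, 10.1]
opening: 0.0571
grasp_force: 94.2
t 7.35 mouth [0.5468 0.2805 0.0415] tool shift [-0.0016  0.0007  0.0034] tilt 2.75 F [-1.6 -2.7 10.1] q6 166.3
```

Converted, 0.006 m / 0.5 = 0.012, 0.004 m / 0.5 = 0.008.

```bash
echo '[{"pos":[0, 0, 0.004], "jaw":0.04}, {"pos":[0, 0, 0.008], "jaw":0.04}, {"pos":[0, 0, 0.012], "jaw":0.04}, {"pos":[0, 0, 0.012], "jaw":0.04}, {"pos":[0, 0, 0.012], "jaw":0.04}]' > next.json && python3 drive.py next.json; echo '[{"pos":[0, 0, 0.002], "jaw":0.04}, {"pos":[0, 0, 0.004], "jaw":0.04}, {"pos":[0, 0, 0.004], "jaw":0.04}, {"pos":[0, 0, 0.004], "jaw":0.04}]' > next.json && python3 drive.py next.json
```

```text
time: 7.77
ee_pos: [0.549, 0.2766, 0.1408]
tcp_rot: [-177.5, -1.3, 39.2]
wrist_force: [-2.9, -1.5, 24.4]
opening: 0.0569
grasp_force: 90.1
time: 8.1
ee_pos: [0.5493, 0.2769, 0.1405]
tcp_rot: [-177.5, -1.4, 39.2]
wrist_force: [-5.1, -2.6, 33.9]
opening: 0.0572
grasp_force: 90.4
```

Force is now rising steeply, past the 15 N the spring needs at its stop, so the star is at its stop. I'll hold for about 1.7 s.

```bash
for k in 1 2 3; do echo '[{"jaw":0.04}, {"jaw":0.04}, {"jaw":0.04}, {"jaw":0.04}, {"jaw":0.04}]' > next.json && python3 drive.py next.json|grep -E "time|force"; done;  echo '[{"jaw":0.04}, {"jaw":0.04}, {"jaw":0.04}, {"jaw":0.04}, {"jaw":0.04}]' > next.json && python3 drive.py next.json; python3 -c "
from h import *
import cv2
togo([.546,.279,.038])
im=bot.camera('scene')[160:260,310:430];cv2.imwrite('pics/s4.png',cv2.resize(im,(480,400)))"
```

```text
time: 8.52
wrist_force: [-5.9, -3.2, 33.3]
grasp_force: 90.4
time: 8.93
wrist_force: [-4.8, -1.9, 34.1]
grasp_force: 90.4
time: 9.35
wrist_force: [-5.6, -2.1, 33.5]
grasp_force: 90.4
time: 9.77
ee_pos: [0.5493, 0.2769, 0.1405]
tcp_rot: [-177.5, -1.4, 39.2]
wrist_force: [-4.9, -2.4, 32.8]
opening: 0.0572
grasp_force: 90.4
t 9.7667 mouth [0.5484 0.2819 0.038 ] tool shift [-0.0038  0.0007 -0.0002] tilt 2.85 F [-4.9 -2.4 32.8] q6 166.3
```

View pics/s4.png

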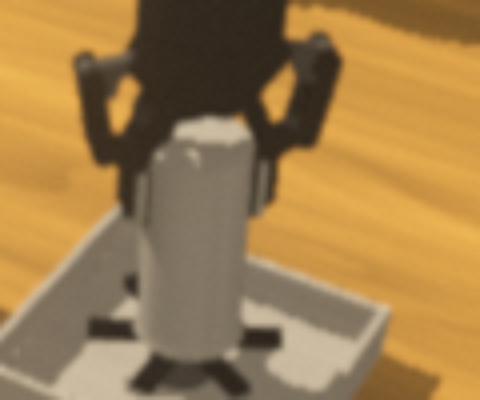

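The picture shows the rim seated on the star, with its arms level around the rim near (185,365) and only just above the basin walls. The mouth height is 0.038 m, so the star is fully down. Lifting and heading to the tray.

Converted, -0.1 m / 0.5 = -0.2, -0.075 m / 0.5 = -0.15.

```bash
echo '[{"pos":[0, 0, -0.016], "jaw":0.04}, {"pos":[0, 0, -0.04], "jaw":0.04}, {"pos":[0, 0, -0.09], "jaw":0.04}, {"pos":[0, 0, -0.15], "jaw":0.04}, {"pos":[0, 0, -0.2], "jaw":0.04}]' > next.json && python3 drive.py next.json; echo '[{"jaw":0.04}, {"jaw":0.04}]' > next.json && python3 drive.py next.json; python3 -c "
from h import *
togo([.492,-.3,.12])"
```

```text
time: 10.23
ee_pos: [0.5492, 0.2717, 0.2356]
tcp_rot: [-177.4, -0.9, 39.3]
wrist_force: [1.5, 0.7, -0.6]
opening: 0.0573
grasp_force: 95.0
time: 10.4
ee_pos: [0.5499, 0.272, 0.2354]
tcp_rot: [-177.4, -1.0, 39.3]
wrist_force: [0.1, 0.6, -2.2]
opening: 0.057
grasp_force: 95.0
t 10.4 mouth [0.5484 0.2768 0.1329] tool shift [-0.4088  0.4108 -0.0132] tilt 2.81 F [ 0.1  0.6 -2.2] q6 165.9
```

Converted, -0.11 m / 0.5 = -0.22, -0.085 m / 0.5 = -0.17.

```bash
echo '[{"pos":[-0.024, 0.024, 0], "jaw":0.04}, {"pos":[-0.07, 0.07, -0.002], "jaw":0.04}, {"pos":[-0.12, 0.12, -0.004], "jaw":0.04}, {"pos":[-0.17, 0.17, -0.006], "jaw":0.04}, {"pos":[-0.22, 0.22, -0.008], "jaw":0.04}]' > next.json && python3 drive.py next.json; echo '[{"pos":[-0.05, 0.05, -0.002], "jaw":0.04}, {"pos":[-0.1, 0.1, -0.004], "jaw":0.04}, {"pos":[-0.15, 0.15, -0.006], "jaw":0.04}, {"pos":[-0.2, 0.2, -0.006], "jaw":0.04}, {"pos":[-0.25, 0.25, -0.008], "jaw":0.04}]' > next.json && python3 drive.py next.json|head -2;  echo '[{"pos":[-0.05, 0.05, -0.002], "jaw":0.04}, {"pos":[-0.1, 0.1, -0.004], "jaw":0.04}, {"pos":[-0.15, 0.15, -0.006], "jaw":0.04}, {"pos":[-0.2, 0.2, -0.006], "jaw":0.04}, {"pos":[-0.24, 0.24, -0.008], "jaw":0.04}]' > next.json && python3 drive.py next.json|head -2; echo '[{"pos":[-0.04, 0.04, 0], "jaw":0.04}, {"pos":[-0.07, 0.074, 0], "jaw":0.04}, {"pos":[-0.098, 0.102, 0], "jaw":0.04}, {"pos":[-0.106, 0.112, 0], "jaw":0.04}, {"pos":[-0.106, 0.112, 0], "jaw":0.04}]' > next.json && python3 drive.py next.json; echo '[{"jaw":0.04}, {"jaw":0.04}]' > next.json && python3 drive.py next.json; python3 -c "
from h import *
import cv2
togo([.492,-.3,.018])
im=bot.camera('top')[120:270,290:440];w=bot.camera('wrist')
cv2.imwrite('pics/s5.png',cv2.hconcat([cv2.resize(im,(400,400)),cv2.resize(w,(400,400))]))"
```

```text
time: 10.82
ee_pos: [0.5329, 0.1156, 0.2293]
tcp_rot: [-177.3, -0.8, 39.3]
wrist_force: [0.7, -1.3, -1.4]
opening: 0.0568
grasp_force: 95.0
time: 11.23
ee_pos: [0.5152, -0.0604, 0.2258]
time: 11.65
ee_pos: [0.4982, -0.2299, 0.2222]
time: 12.07
ee_pos: [0.4931, -0.3057, 0.2188]
tcp_rot: [-177.2, -0.8, 39.1]
wrist_force: [0.4, 0.2, -2.1]
opening: 0.0568
grasp_force: 95.1
time: 12.23
ee_pos: [0.4937, -0.3037, 0.2204]
tcp_rot: [-177.3, -0.9, 39.3]
wrist_force: [0.2, 0.3, -1.3]
opening: 0.057
grasp_force: 95.1
t 12.2333 mouth [ 0.4919 -0.299   0.1179] tool shift [-0.0021  0.0056  0.0997] tilt 2.83 F [ 0.2  0.3 -1.3] q6 108.3
```

View pics/s5.png

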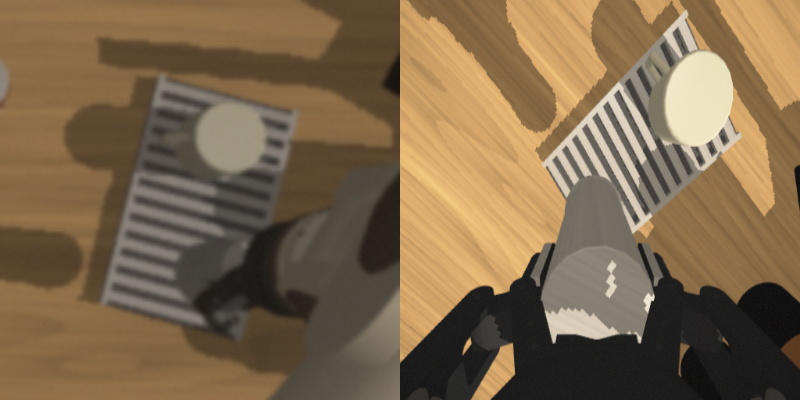

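The tumbler hangs over the free half of the tray, at about (215,270) in the top crop, well clear of the mug at (230,135). Lowering it.

Converted, 0.084 m / 0.5 = 0.168, 0.072 m / 0.5 = 0.144.

```bash
echo '[{"pos":[-0.002, 0.006, 0.02], "jaw":0.04}, {"pos":[-0.002, 0.008, 0.06], "jaw":0.04}, {"pos":[-0.002, 0.01, 0.104], "jaw":0.04}, {"pos":[-0.004, 0.0112, 0.144], "jaw":0.04}, {"pos":[-0.004, 0.0112, 0.168], "jaw":0.04}]' > next.json && python3 drive.py next.json; echo '[{"pos":[0, 0, 0.01], "jaw":0.04}, {"pos":[0, 0, 0.018], "jaw":0.04}, {"pos":[0, 0, 0.022], "jaw":0.04}, {"pos":[0, 0, 0.026], "jaw":0.04}, {"pos":[0, 0, 0.026], "jaw":0.04}]' > next.json && python3 drive.py next.json;echo '[{"pos":[0, 0, 0.002], "jaw":0.04}, {"pos":[0, 0, 0.004], "jaw":0.04}, {"pos":[0, 0, 0.004], "jaw":0.04}]' > next.json && python3 drive.py next.json; python3 -c "
from h import *
togo([.492,-.3,.018])"
```

```text
time: 12.75
ee_pos: [0.4936, -0.3057, 0.1338]
tcp_rot: [-177.2, -0.8, 39.3]
wrist_force: [-1.0, -0.0, -2.0]
opening: 0.0572
grasp_force: 95.1
time: 13.17
ee_pos: [0.4943, -0.3061, 0.1243]
tcp_rot: [-177.4, -0.9, 39.3]
wrist_force: [-0.4, 0.3, -1.2]
opening: 0.0572
grasp_force: 95.1
time: 13.42
ee_pos: [0.494, -0.3059, 0.1219]
tcp_rot: [-177.4, -0.9, 39.3]
wrist_force: [-0.6, 0.1, -2.6]
opening: 0.0568
grasp_force: 95.1
t 13.4167 mouth [ 0.4923 -0.3012  0.0193] tool shift [ 0.0005 -0.0011  0.0013] tilt 2.77 F [-0.6  0.1 -2.6] q6 108.2
```

Converted, 0.0015 m / 0.5 = 0.003, 0.001 m / 0.5 = 0.002.

```bash
echo '[{"pos":[0, 0, 0.001], "jaw":0.04}, {"pos":[0, 0, 0.002], "jaw":0.04}, {"pos":[0, 0, 0.003], "jaw":0.04}, {"pos":[0, 0, 0.003], "jaw":0.04}]' > next.json && python3 drive.py next.json 30; echo '[{"pos":[0, 0, 0.001], "jaw":0.04}, {"pos":[0, 0, 0.002], "jaw":0.04}, {"pos":[0, 0, 0.002], "jaw":0.04}, {"pos":[0, 0, 0.002], "jaw":0.04}]' > next.json && python3 drive.py next.json 30
```

```text
time: 13.75
ee_pos: [0.4941, -0.3057, 0.1213]
tcp_rot: [-177.4, -0.9, 39.3]
wrist_force: [-1.6, 1.0, 5.6]
opening: 0.0568
grasp_force: 95.8
time: 14.08
ee_pos: [0.4942, -0.3057, 0.1212]
tcp_rot: [-177.5, -0.9, 39.3]
wrist_force: [-2.1, 3.0, 11.8]
opening: 0.0567
grasp_force: 96.2
```

It's in contact with the slats, so I'll open the fingers and retreat.

Converted, -0.11 m / 0.5 = -0.22, -0.085 m / 0.5 = -0.17.

```bash
echo '[{"jaw":0.062}, {"jaw":0.066}, {"jaw":0.07}, {"jaw":0.075}, {"jaw":0.08}]' > next.json && python3 drive.py next.json; echo '[{"jaw":0.085}, {"jaw":0.085}, {"jaw":0.085}, {"jaw":0.085}, {"jaw":0.085}]' > next.json && python3 drive.py next.json; echo '[{"pos":[0, 0, -0.02], "jaw":0.085}, {"pos":[0, 0, -0.06], "jaw":0.085}, {"pos":[0, 0, -0.11], "jaw":0.085}, {"pos":[0, 0, -0.17], "jaw":0.085}, {"pos":[0, 0, -0.22], "jaw":0.085}]' > next.json && python3 drive.py next.json; echo '[{"pos":[-0.02, 0.02, -0.02], "jaw":0.085}, {"pos":[-0.06, 0.06, -0.04], "jaw":0.085}, {"pos":[-0.1, 0.1, -0.04], "jaw":0.085}, {"pos":[-0.12, 0.12, -0.04], "jaw":0.085}, {"pos":[-0.12, 0.12, -0.04], "jaw":0.085}]' > next.json && python3 drive.py next.json; python3 -c "
from h import *
import cv2
i=bot.camera('top');s=bot.camera('scene')
cv2.imwrite('pics/s6.png',cv2.hconcat([cv2.resize(i[120:270,100:410],(480,232)),cv2.resize(s[110:284,100:340],(320,232))]))
print(proj('top',(.492,-.301,.148)),proj('scene',(.492,-.301,.148)))"
```

```text
time: 14.5
ee_pos: [0.4939, -0.3057, 0.119]
tcp_rot: [-177.3, -0.9, 39.3]
wrist_force: [0.7, 0.2, 0.2]
opening: 0.08
grasp_force: 0.0
time: 14.92
ee_pos: [0.4939, -0.3057, 0.1192]
tcp_rot: [-177.4, -0.9, 39.3]
wrist_force: [-0.4, -0.1, 0.0]
opening: 0.085
grasp_force: 0.0
time: 15.33
ee_pos: [0.4957, -0.3107, 0.2317]
tcp_rot: [-177.4, -0.9, 39.3]
wrist_force: [-0.3, -0.4, 0.8]
opening: 0.085
grasp_force: 0.0
time: 15.75
ee_pos: [0.487, -0.3984, 0.245]
tcp_rot: [-177.3, -0.9, 39.1]
wrist_force: [-0.5, 0.4, -0.3]
opening: 0.0847
grasp_force: 0.0
[372.10780491 221.65827017] [181.42814271 126.14505463]
```

View pics/s6.png

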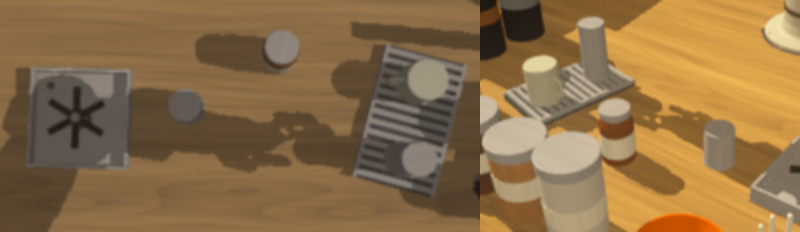

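The tumbler stands upright on the free half of the tray. Its top is at about (420,160) in the crop, or (371,223) in the full image, against an expected (372,222). The star is back up and the mug, jar and short cup haven't moved. Handing in.

```bash
python3 -c "
from workcell import bot
print(bot.job_done())"
```

```text
the job is handed in; nothing more can be done
None
```

The tumbler was pressed onto the star and held fully down for about 1.7 s, then stood mouth down on the free half of the tray and released; the job is handed in at about 16 s, but no verdict was returned.

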